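# Turn the mould tags at the draining board

## Robot

A 7-joint arm with a two-finger parallel gripper is mounted at the origin on the work surface. World frame = base frame: x ahead of the robot, y to its left, z up, the work surface at z = 0. Lengths are in m, angles in rad, forces in N, time in s.
With the tool pointing down it reaches from about 0.425 to 0.925 m from the base axis. Payload 6.8 kg.
Tool frame: the origin (TCP) lies at the very end of the fingers, on their centre line; the grasp point (between the pads) lies 19 mm behind it; y points along the fingers, z is the direction in which the jaws open and shut, and the axes are right-handed (so a half turn about y gives the same grasp; the last joint's range is limited). The gripper opens to 85 mm and grips with 20 to 120 N. Pads are 22 mm wide; open, the fingers measure 114 mm over their backs; the gripper's body (76 mm by 85 mm) begins 54 mm behind the grasp point. The pads swing forward as they close: fully open they stand 13 mm farther back than shut.
Start: joints at [-1.347, 0.477, 0.022, 1.555, -0.011, 1.109, -0.083], TCP at [0.22, 0.638, 0.231] pointing down, gripper open.
Joint ranges: [-2.96, 2.96], [-0.34, 2.1], [-1.41, 1.46], [0.24, 2.44], [-1.37, 4.51], [0.17, 1.92], [-2.96, 2.96]. Speed limits (rad/s): [2.39, 2.39, 3.14, 3.14, 3.14, 3.14, 3.14].

## Interface

Orientations are given as a unit quaternion [w, x, y, z].
In Python, from station import * gives the robot as it stands.
- The arm moves only by the shell command python3 -m jog 'ROWS' [OPENING] [FORCE]. ROWS is JSON, a list of rows, each a list of 2 entries, a list of its own where there are three numbers: the shift along the tool's x, y, z in mm, then the turn about the tool's y in rad. A call has 1 to 20 rows; each row is the pose to reach, as a shift and turn from the pose commanded when the call began, along the tool's axes at that moment; what a row does not reach only later rows make up. A row lasts 1/12 s, in which the tool goes at most 41.7 mm and 7.16 degrees, less where a joint would pass 70% of its speed; a pose out of reach is approached as far as the arm can. A call with a gripper value outside its range is refused whole. OPENING is the finger opening in mm, from 0 to 85.4, set as the call begins (- or left out, the last holds). The fingers move at their own pace and stop on an object; FORCE is the grip in N (left out, the last holds). Time passes only in rows, so rows that repeat a pose let the fingers close. It gives the time, the measured TCP pose, the force and the opening at its end, in the units of the state.
- get_obs(): the state, without advancing time (a new reading comes with each control period).
- read_camera(name): name is "side" or "top" or "wrist"; returns a dict with "img" (384x512x3 uint8, red, green, blue), "depth" (384x512 float32, m along the optical axis (not along the pixel's ray), 0 where there is no reading), "fx", "fy", "cx", "cy" (pixels), "rvec" (rotation vector, rad) and "tvec" (3), from world to camera coordinates, as OpenCV has them. Camera axes: x right, y down, z forward; pixel columns grow to the right and rows downward; lengths in m; the calibration is good to about 2 mm. A picture is of the moment at which its call begins.
- hand_in(): hands the job in, once; it reports no verdict.
The state is a dict: "t": time; "q": joint angles; "joint_vel": joint speeds; "joint_torque": joint torques, N m; "eef_pos": TCP position; "tool_rot": TCP orientation; "contact_force": force on the tool from outside, world axes, zero at the start; "torque": the same for the moment, N m; "gripper_width": opening from 0.0 (shut) to 1.0 (fully open).
Only numpy, scipy, OpenCV 4.12 (cv2) and the standard library are available. Lean on these libraries where they do the work, as an engineer would, in place of code of your own. Each camera call takes 0.05 s, during which the arm holds its last target.

## Task

Each mould on the draining board has a hinged tag in front of it. Push over with a fingertip, gently and without gripping anything, just the tags that are wrong, so that the tag of every mould filled with cheese shows its disc face (leaning towards the mould) and the tag of every empty mould shows its blank face (leaning away from the mould). Leave the tags that are already right, and do not move the moulds or the other things on the table.

Things in the scene. Friction and masses are not known exactly. Their poses are not given: they have to be found in the camera images.
- board: Fixed aluminium draining board, 300 (x) x 440 (y) x 12 mm high, on the table. Origin: centre of its underside. Its x axis (away from the robot, within 0.2 rad) runs from the tags to the moulds, y along the rows. Four tag hinges stand at x = -85, y = -150, -50, 50, 150 mm, a mould 160 mm behind each.
- tag_a (a joint): Tag a: white plate 56 wide, 4 thick, standing on a hinge along board y. Angle (rad) from upright: rests by its weight (about 90 g, free hinge, under 1 N at its edge moves it) at a stop at +0.75, leaning to the moulds, dark 36 mm disc face up = FULL, or at -0.75, leaning away from the moulds, blank face up = EMPTY. Pushed past upright it falls to the other side. Its place varies.
- hinge_a (a point): Middle of the hinge axis of tag a, 42 mm above the table; does not move as the tag turns. Axes as the board's. The hinge lugs on either side reach 7 mm above the axis and the whole hinge is 74 mm wide. A leaning tag's top edge is 48 mm from the hinge horizontally and 51 mm above it.
- edge_a (a point): Middle of the top edge of tag a, 70 mm from its hinge axis; moves with the tag.
- place_a (a point): The place on the board that tag a stands for: centre of the spot, 160 mm behind its hinge, at board-top height (12 mm). Axes as the board's.
- tag_b (a joint): Tag b: white plate 56 wide, 4 thick, standing on a hinge along board y. Angle (rad) from upright: rests by its weight (about 90 g, free hinge, under 1 N at its edge moves it) at a stop at +0.75, leaning to the moulds, dark 36 mm disc face up = FULL, or at -0.75, leaning away from the moulds, blank face up = EMPTY. Pushed past upright it falls to the other side. Its place varies.
- hinge_b (a point): Middle of the hinge axis of tag b, 42 mm above the table; does not move as the tag turns. Axes as the board's. The hinge lugs on either side reach 7 mm above the axis and the whole hinge is 74 mm wide. A leaning tag's top edge is 48 mm from the hinge horizontally and 51 mm above it.
- edge_b (a point): Middle of the top edge of tag b, 70 mm from its hinge axis; moves with the tag.
- place_b (a point): The place on the board that tag b stands for: centre of the spot, 160 mm behind its hinge, at board-top height (12 mm). Axes as the board's.
- tag_c (a joint): Tag c: white plate 56 wide, 4 thick, standing on a hinge along board y. Angle (rad) from upright: rests by its weight (about 90 g, free hinge, under 1 N at its edge moves it) at a stop at +0.75, leaning to the moulds, dark 36 mm disc face up = FULL, or at -0.75, leaning away from the moulds, blank face up = EMPTY. Pushed past upright it falls to the other side. Its place varies.
- hinge_c (a point): Middle of the hinge axis of tag c, 42 mm above the table; does not move as the tag turns. Axes as the board's. The hinge lugs on either side reach 7 mm above the axis and the whole hinge is 74 mm wide. A leaning tag's top edge is 48 mm from the hinge horizontally and 51 mm above it.
- edge_c (a point): Middle of the top edge of tag c, 70 mm from its hinge axis; moves with the tag.
- place_c (a point): The place on the board that tag c stands for: centre of the spot, 160 mm behind its hinge, at board-top height (12 mm). Axes as the board's.
- tag_d (a joint): Tag d: white plate 56 wide, 4 thick, standing on a hinge along board y. Angle (rad) from upright: rests by its weight (about 90 g, free hinge, under 1 N at its edge moves it) at a stop at +0.75, leaning to the moulds, dark 36 mm disc face up = FULL, or at -0.75, leaning away from the moulds, blank face up = EMPTY. Pushed past upright it falls to the other side. Its place varies.
- hinge_d (a point): Middle of the hinge axis of tag d, 42 mm above the table; does not move as the tag turns. Axes as the board's. The hinge lugs on either side reach 7 mm above the axis and the whole hinge is 74 mm wide. A leaning tag's top edge is 48 mm from the hinge horizontally and 51 mm above it.
- edge_d (a point): Middle of the top edge of tag d, 70 mm from its hinge axis; moves with the tag.
- place_d (a point): The place on the board that tag d stands for: centre of the spot, 160 mm behind its hinge, at board-top height (12 mm). Axes as the board's.
- full_1_mid (a point): Centre (27.5 mm above its underside) of a FULL mould: an upright round perforated steel cup, 70 mm across at the rim, 55 mm high, filled with white cheese that bulges 9 mm over the rim. Loose, 0.3 kg. Stands within 5 mm of one of the places.
- full_2_mid (a point): Centre (27.5 mm above its underside) of a FULL mould: an upright round perforated steel cup, 70 mm across at the rim, 55 mm high, filled with white cheese that bulges 9 mm over the rim. Loose, 0.3 kg. Stands within 5 mm of one of the places.
- empty_1_mid (a point): Centre (27.5 mm above its underside) of an EMPTY mould: the same steel cup, 70 mm across, 55 mm high, hollow. Loose, 0.1 kg. Stands within 5 mm of one of the places.
- empty_2_mid (a point): Centre (27.5 mm above its underside) of an EMPTY mould: the same steel cup, 70 mm across, 55 mm high, hollow. Loose, 0.1 kg. Stands within 5 mm of one of the places.
- jar_mid (a point): Centre of a bystander glass jar, 60 mm across and 85 mm high, on the table by the board's +y end. Not to be moved.
- cheese_mid (a point): Centre of a bystander bare white cheese, 68 mm across and 40 mm high, on the table by the board's -y end. Not to be moved.
- spatula_grip (a point): Middle of the handle of a bystander spatula lying on the table to the robot's right. Not to be moved.
Not all that is in view belongs to the job. What is shaped like the part that bears empty_2_mid but purple is not meant. Leave any blue or green look-alike of the part that bears full_1_mid alone.

How it is judged:
At the end, for the whole second after the job is handed in: Every tag whose place holds a full mould rests at more than +0.6 rad (disc face up) and every other tag at less than -0.6 rad (blank face up), all at rest (under 0.2 rad/s); all moulds upright and within 15 mm, jar, bare cheese and spatula within 20 mm, of where they began (((horizontal distance between any of full_1_mid, full_2_mid and place_a below 0.04 m and value of joint tag_a above 0.6 rad) or (horizontal distance between each of full_1_mid, full_2_mid and place_a above 0.04 m and value of joint tag_a below -0.6 rad)) and velocity of joint tag_a between -0.2 and 0.2 rad/s and ((horizontal distance between any of full_1_mid, full_2_mid and place_b below 0.04 m and value of joint tag_b above 0.6 rad) or (horizontal distance between each of full_1_mid, full_2_mid and place_b above 0.04 m and value of joint tag_b below -0.6 rad)) and velocity of joint tag_b between -0.2 and 0.2 rad/s and ((horizontal distance between any of full_1_mid, full_2_mid and place_c below 0.04 m and value of joint tag_c above 0.6 rad) or (horizontal distance between each of full_1_mid, full_2_mid and place_c above 0.04 m and value of joint tag_c below -0.6 rad)) and velocity of joint tag_c between -0.2 and 0.2 rad/s and ((horizontal distance between any of full_1_mid, full_2_mid and place_d below 0.04 m and value of joint tag_d above 0.6 rad) or (horizontal distance between each of full_1_mid, full_2_mid and place_d above 0.04 m and value of joint tag_d below -0.6 rad)) and velocity of joint tag_d between -0.2 and 0.2 rad/s and distance of each of full_1_mid, full_2_mid, empty_1_mid, empty_2_mid from where it was at the start of the episode below 0.015 m and angle between each of full_1_mid, full_2_mid, empty_1_mid, empty_2_mid's own z axis and vertical below 0.15 rad and distance of each of jar_mid, cheese_mid, spatula_grip from where it was at the start of the episode below 0.02 m); the robot touches nothing.
It fails at once if a mould is shifted, tipped or lifted (more than 15 mm) (distance of any of full_1_mid, full_2_mid, empty_1_mid, empty_2_mid from where it was at the start of the episode above 0.015 m).
It fails at once if the jar, the bare cheese or the spatula is moved (more than 20 mm) (distance of any of jar_mid, cheese_mid, spatula_grip from where it was at the start of the episode above 0.02 m).
It fails at once if a tag that was already right is tipped over to the wrong side ((distance of edge_a from where it was at the start of the episode above 0.06 m and horizontal distance between any of full_1_mid, full_2_mid and place_a below 0.04 m and value of joint tag_a below -0.4 rad) or (distance of edge_a from where it was at the start of the episode above 0.06 m and horizontal distance between each of full_1_mid, full_2_mid and place_a above 0.04 m and value of joint tag_a above 0.4 rad) or (distance of edge_b from where it was at the start of the episode above 0.06 m and horizontal distance between any of full_1_mid, full_2_mid and place_b below 0.04 m and value of joint tag_b below -0.4 rad) or (distance of edge_b from where it was at the start of the episode above 0.06 m and horizontal distance between each of full_1_mid, full_2_mid and place_b above 0.04 m and value of joint tag_b above 0.4 rad) or (distance of edge_c from where it was at the start of the episode above 0.06 m and horizontal distance between any of full_1_mid, full_2_mid and place_c below 0.04 m and value of joint tag_c below -0.4 rad) or (distance of edge_c from where it was at the start of the episode above 0.06 m and horizontal distance between each of full_1_mid, full_2_mid and place_c above 0.04 m and value of joint tag_c above 0.4 rad) or (distance of edge_d from where it was at the start of the episode above 0.06 m and horizontal distance between any of full_1_mid, full_2_mid and place_d below 0.04 m and value of joint tag_d below -0.4 rad) or (distance of edge_d from where it was at the start of the episode above 0.06 m and horizontal distance between each of full_1_mid, full_2_mid and place_d above 0.04 m and value of joint tag_d above 0.4 rad)).
It fails at once if a tag is pinched or forced (over 30 N) (contact force between the fingers and tag_a above 30 N or contact force between the fingers and tag_b above 30 N or contact force between the fingers and tag_c above 30 N or contact force between the fingers and tag_d above 30 N).
It also fails if it takes over 51 s, if anything falls off the work surface, if the arm or the gripper's body presses on something with over 40 N, if the wrist force passes 120 N, or if a joint passes its speed limit or range.

## Working session

There is one attempt and no reset: what is moved stays moved. The work goes in short steps, Python scripts to look and compute and a shell command to move; the robot and the scene stay as the last step left them, time stands still between calls to the robot, and variables do not carry over. Pictures are saved under pics/ and viewed, and the job is handed in when it is done.

```bash
mkdir -p pics; cat > h.py <<'E'
from station import *
import numpy as np, cv2
def snap(n,f):
    c=read_camera(n); cv2.imwrite('pics/'+f,c['img'][:,:,::-1]); np.savez('pics/'+f+'.npz',**c); return c
def cam(c):
    R=cv2.Rodrigues(np.array(c['rvec'],float))[0]; return R,np.array(c['tvec'],float).ravel()
def ray(c,u,v,z):
    R,t=cam(c); o=-R.T@t; d=R.T@np.array([(u-c['cx'])/c['fx'],(v-c['cy'])/c['fy'],1]); return o+d*(z-o[2])/d[2]
def dep(c,u,v):
    R,t=cam(c); d=c['depth'][int(v),int(u)]; return R.T@(np.array([(u-c['cx'])/c['fx']*d,(v-c['cy'])/c['fy']*d,d])-t)
def proj(c,p):
    R,t=cam(c); q=R@np.array(p)+t; return c['fx']*q[0]/q[2]+c['cx'],c['fy']*q[1]/q[2]+c['cy']
E
python3 - <<'E'
from h import *
for n in('top','side','wrist'): snap(n,n+'0.png')
o=get_obs();print(o)
E
```

```text
{'t': 0.15, 'q': array([-1.347098  ,  0.47764469,  0.02236482,  1.55618855, -0.01148924,
        1.10932378, -0.08308207]), 'joint_vel': array([ 0.00083425, -0.00041863,  0.00035163, -0.00435485,  0.00046301,
       -0.000303  , -0.00146883]), 'joint_torque': array([ 2.70046236e-03, -5.96924400e+01,  1.61011565e+00, -2.81492293e+01,
        1.26698290e-02,  6.53102921e-03,  3.95864376e-06]), 'eef_pos': array([0.2197492 , 0.63775217, 0.23054143]), 'tool_rot': array([-0.69689373,  0.69790559, -0.11680434,  0.11672046]), 'contact_force': array([-0.08716214, -0.25941776, -0.32591692]), 'torque': array([-0.02450469,  0.03595763,  0.01977282]), 'gripper_width': 1.0016391155125077}
```

View pics/top0.png

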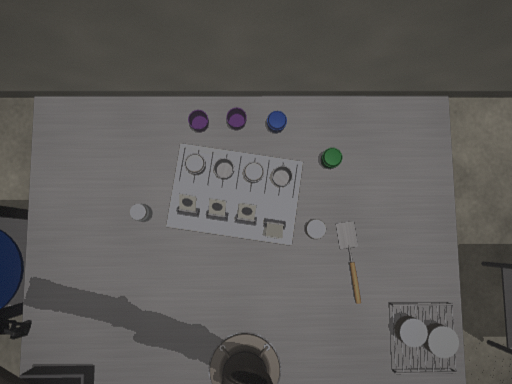

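View pics/side0.png

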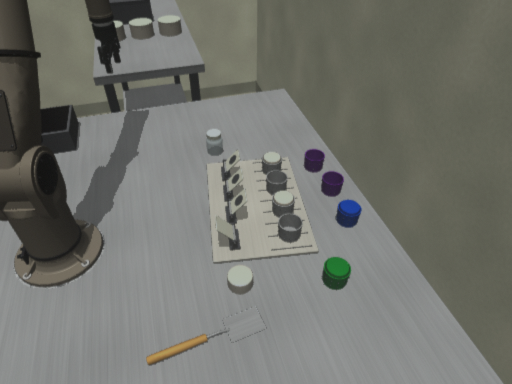

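View pics/wrist0.png

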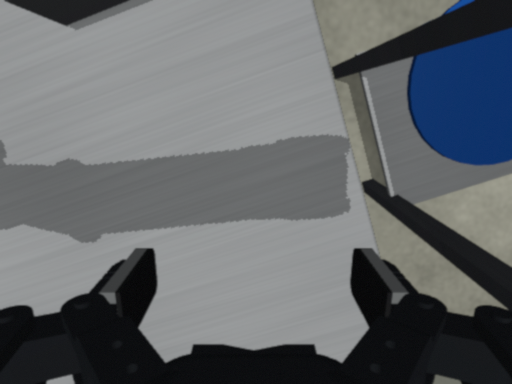

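The top view shows four moulds at (195,163), (225,170), (254,172) and (282,177), with tags at (187,203), (217,209), (247,212) and (275,229). Things that could be mistaken for moulds are purple cups at (199,121) and (237,119), a blue one at (277,121) and a green one at (332,157). There is also a bare cheese at (316,229), the jar at (138,212), and moulds on the rack at (413,333) and (443,342). I'll check the row in a close crop.

```bash
python3 - <<'E'
from h import *
t=cv2.imread('pics/top0.png')[140:250,160:310]; s=cv2.imread('pics/side0.png')[140:260,195:325]
cv2.imwrite('pics/crop_t.png',cv2.resize(t,None,fx=5,fy=5,interpolation=3)); cv2.imwrite('pics/crop_s.png',cv2.resize(s,None,fx=4.8,fy=4.8,interpolation=3))
c=dict(np.load('pics/top0.png.npz'))
for n,u,v in[('d',195,163),('c',225,170),('b',254,172),('a',282,177),('td',187,203),('tc',217,209),('tb',247,212),('ta',275,229),('jar',138,212),('ch',316,229)]:
    print(n,dep(c,u,v).round(3))
# board corners on z=.012
for u,v in[(181,144),(303,160),(292,244),(167,228)]: print(ray(c,u,v,.012).round(3))
E
```

```text
d [ 0.429 -0.013  1.388]
c [0.674 0.064 0.017]
b [ 0.657 -0.037  0.074]
a [ 0.649 -0.136  0.013]
td [0.554 0.186 0.071]
tc [0.534 0.088 0.061]
tb [ 0.523 -0.013  0.072]
ta [ 0.466 -0.105  0.064]
jar [0.524 0.344 0.085]
ch [ 0.465 -0.247  0.039]
[0.769 0.219 0.012]
[ 0.71  -0.211  0.012]
[ 0.415 -0.167  0.012]
[0.474 0.263 0.012]
```

View pics/crop_t.png

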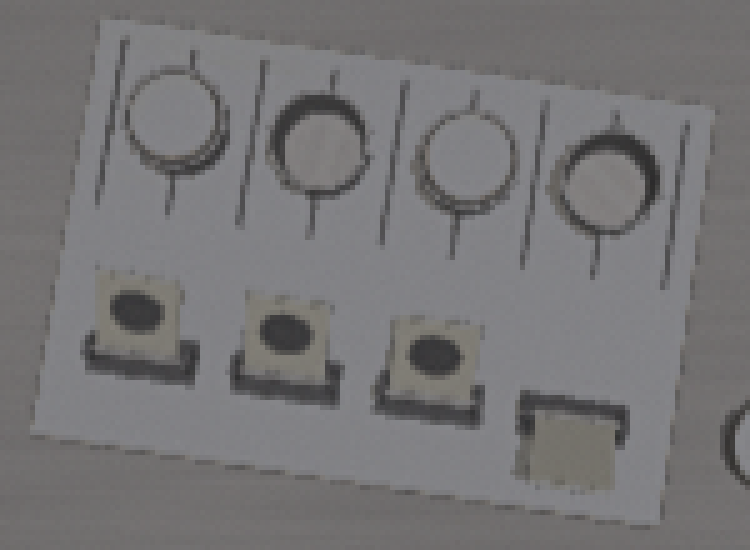

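View pics/crop_s.png

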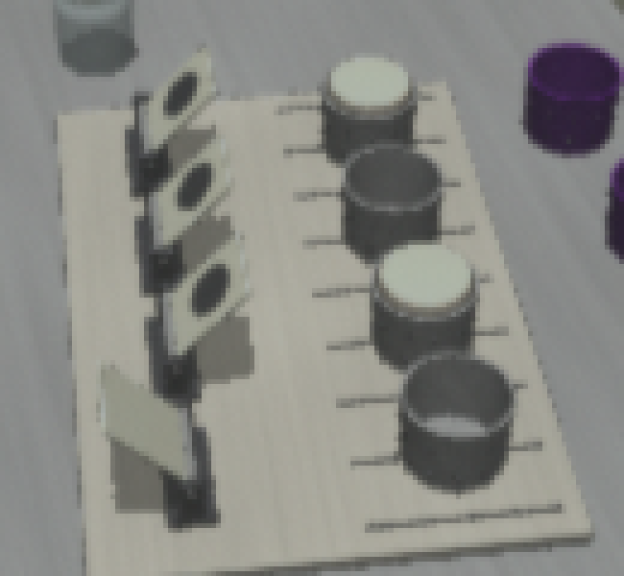

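Two moulds are full: d at (195,163) and b at (254,172). The other two, c at (225,170) and a at (282,177), are empty. Tags d, c and b show their discs and tag a is blank, so only tag c is wrong. I'll push it from the mould side toward the robot.

```bash
python3 - <<'E'
from h import *
from scipy.spatial.transform import Rotation as Ro
c=dict(np.load('pics/top0.png.npz')); 
P=np.array([ray(c,u,v,.012) for u,v in[(181,144),(303,160),(292,244),(167,228)]])
ctr=P.mean(0); x=(P[0]+P[1]-P[2]-P[3]); yw=np.arctan2(x[1],x[0]); print('ctr',ctr,'yaw',yw,'sizes',np.linalg.norm(P[0]-P[1]),np.linalg.norm(P[1]-P[2]))
ex=np.array([np.cos(yw),np.sin(yw),0]);ey=np.array([-np.sin(yw),np.cos(yw),0])
h=ctr-.085*ex+.05*ey;h[2]=.042; e=h+.048*ex;e[2]=.093; pl=h+.16*ex;pl[2]=.012
print('hinge',h,'edge',e,'place',pl); 
for n,p in(('hinge',h),('edge',e),('place',pl)):
    print(n,[np.round(proj(dict(np.load(f'pics/{k}0.png.npz')),p)) for k in('top','side')])
# plate points of tag c from depth, both cams
for k in('top','side'):
    cc=dict(np.load(f'pics/{k}0.png.npz')); 
    L=[]
    for v in range(384):
        for u in range(512):
            if cc['depth'][v,u]>0:
                p=dep(cc,u,v); q=p-h; a=q@ex; b=q@ey
                if abs(b)<.04 and -.02<a<.08 and p[2]>.055: L.append((a,b,p[2]))
    L=np.array(L); print(k,len(L),L.min(0).round(3),L.max(0).round(3),L.mean(0).round(3))
o=get_obs(); R=Ro.from_quat(o['tool_rot'],scalar_first=True).as_matrix(); print(R.round(3))
tgt=h+.086*ex; tgt[2]=.2
print('tgt',tgt,'tool shift mm',(R.T@(tgt-o['eef_pos'])*1000).round(1)); print('ex in tool',(R.T@ex).round(3))
E
```

```text
ctr [0.5917878  0.02586808 0.012     ] yaw -0.14975808732507206 sizes 0.43388854898249657 0.2976044039406516
hinge [0.51519914 0.08799035 0.042     ] edge [0.56266188 0.0808288  0.093     ] place [0.67340829 0.06411852 0.012     ]
hinge [array([217., 215.]), array([227., 187.])]
edge [array([218., 200.]), array([242., 174.])]
place [array([225., 170.]), array([275., 190.])]
top 215 [ 0.007 -0.024  0.055] [0.049 0.032 0.099] [0.03  0.004 0.076]
side 161 [ 0.01  -0.026  0.055] [0.05  0.033 0.096] [0.031 0.001 0.076]
[[ 0.945 -0.     0.326]
 [-0.326 -0.001  0.945]
 [ 0.    -1.    -0.001]]
tgt [0.60023656 0.07515925 0.2       ] tool shift mm [ 543.    31.2 -407.9]
ex in tool [ 0.983 -0.     0.181]
```

The hinge, edge and place predictions match the depth data in both views: the plate spans 0.007–0.049 m in board x and reaches 0.096–0.099 m high. Next I'll close the fingers and travel to above the gap behind tag c.

```bash
python3 -m jog '[[[15,0,-11],0],[[45,0,-34],0],[[75,0,-56],0],[[106,0,-80],0],[[137,0,-103],0],[[168,0,-126],0],[[199,0,-149],0],[[230,0,-173],0],[[261,0,-196],0],[[292,0,-219],0],[[323,0,-243],0],[[354,0,-266],0],[[385,0,-289],0],[[416,0,-312],0],[[447,0,-336],0],[[478,0,-359],0],[[505,0,-379],0],[[528,0,-397],0],[[543,0,-408],0],[[543,0,-408],0]]' 0 20; python3 - <<'E'
from h import *
snap('side','side1.png'); snap('top','top1.png')
a=cv2.imread('pics/side1.png')[100:290,160:380]
cv2.imwrite('pics/side1c.png',cv2.resize(a,None,fx=3,fy=3))
from scipy.spatial.transform import Rotation as Ro
o=get_obs(); R=Ro.from_quat(o['tool_rot'],scalar_first=True).as_matrix();print(R.round(3))
print(o['t'],o['eef_pos'],o['contact_force'],o['gripper_width'],(R.T@(np.array([.600,.0752,.08])-o['eef_pos'])*1000).round(1))
E
```

```text
t: 1.82
eef_pos: [0.6022, 0.0699, 0.2312]
tool_rot: [-0.696, 0.698, -0.119, 0.12]
contact_force: [0.3, -0.5, 0.5]
gripper_width: 0.004
[[ 0.945 -0.001  0.327]
 [-0.327 -0.     0.945]
 [-0.001 -1.    -0.   ]]
1.9167 [0.60024504 0.07495964 0.23087019] [-0.68756235  0.973266    0.33909276] -0.003009754500774814 [ -0.2 150.9   0.2]
```

View pics/side1c.png

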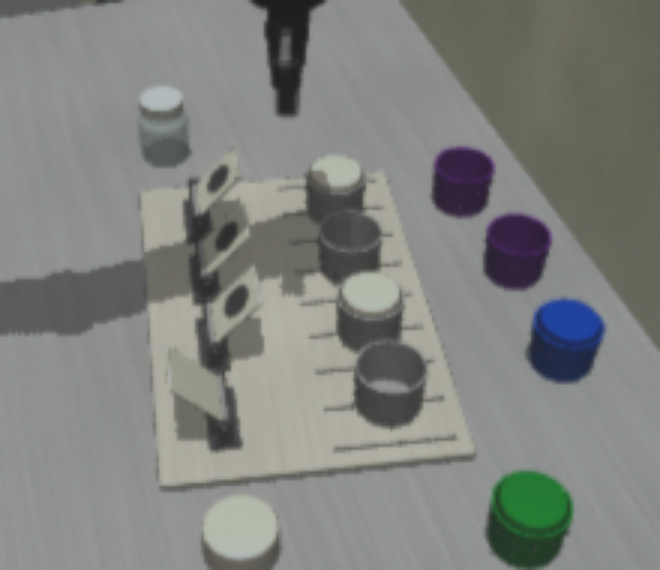

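The fingers are shut and on target over the gap, with the tip at crop pixel (287,110) and nothing disturbed. I'll lower to about z = 0.078 and look again.

```bash
python3 -m jog '[[[0,8,0],0],[[0,22,0],0],[[0,37,0],0],[[0,52,0],0],[[0,67,0],0],[[0,82,0],0],[[0,97,0],0],[[0,112,0],0],[[0,127,0],0],[[0,138,0],0],[[0,147,0],0],[[0,153,0],0],[[0,153,0],0],[[0,153,0],0]]' 0 20; python3 - <<'E'
from h import *
snap('side','side2.png')
a=cv2.imread('pics/side2.png')[100:290,160:380]
cv2.imwrite('pics/side2c.png',cv2.resize(a,None,fx=3,fy=3))
E
```

```text
t: 3.08
eef_pos: [0.6004, 0.0758, 0.0784]
tool_rot: [0.697, -0.697, 0.117, -0.117]
contact_force: [0.5, -0.1, -0.1]
gripper_width: 0.004
```

View pics/side2c.png

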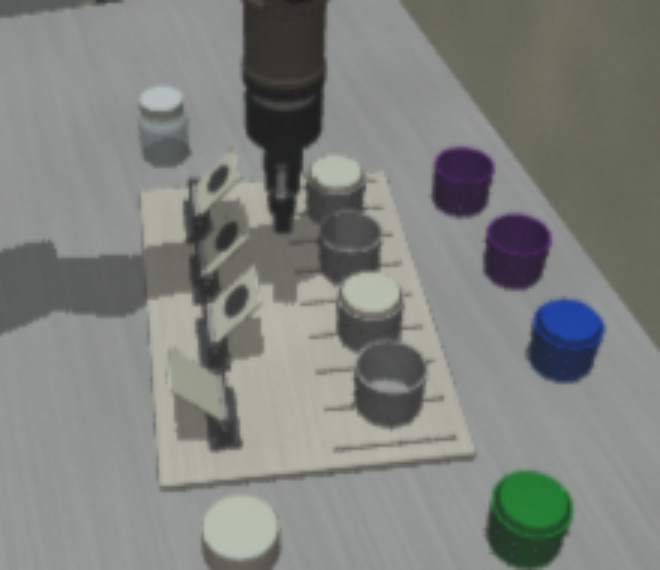

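The tip is between tag c's edge and the empty mould, at crop pixel (283,228), and touches nothing. Now I'll push slowly along the board's −x.

```bash
python3 -m jog '[[[-4,0,-1],0],[[-10,0,-2],0],[[-16,0,-3],0],[[-21,0,-4],0],[[-25,0,-5],0],[[-29,0,-5],0],[[-33,0,-6],0],[[-37,0,-7],0],[[-41,0,-8],0],[[-45,0,-8],0],[[-49,0,-9],0],[[-53,0,-10],0],[[-57,0,-10],0],[[-60,0,-11],0]]' 0 20; python3 - <<'E'
from h import *
snap('side','side3.png')
a=cv2.imread('pics/side3.png')[100:290,160:380]
cv2.imwrite('pics/side3c.png',cv2.resize(a,None,fx=3,fy=3))
E
```

```text
t: 4.3
eef_pos: [0.5394, 0.085, 0.0782]
tool_rot: [0.697, -0.697, 0.117, -0.117]
contact_force: [0.4, 0.4, -0.6]
gripper_width: 0.003
```

View pics/side3c.png

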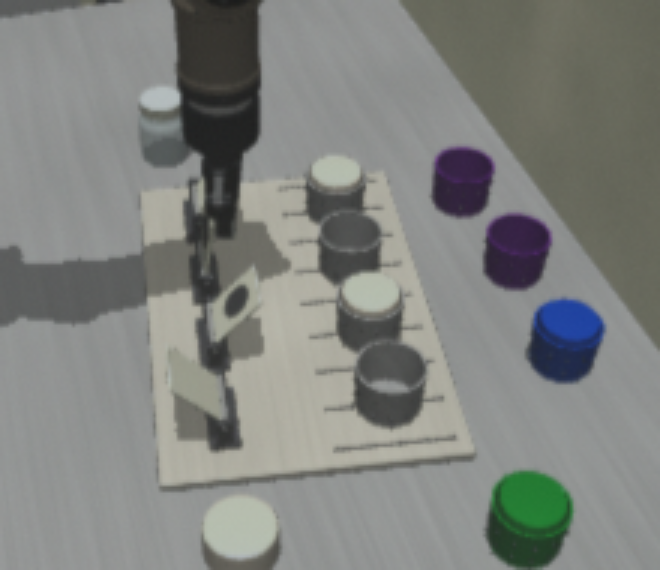

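Tag c is near upright at crop pixel (208,245), pushed with under 1 N, and tag d is partly hidden behind the fingers. I'll push on past upright.

```bash
python3 -m jog '[[[-3,0,-1],0],[[-6,0,-1],0],[[-9,0,-2],0],[[-12,0,-2],0],[[-15,0,-3],0],[[-18,0,-3],0],[[-21,0,-4],0],[[-24,0,-4],0],[[-27,0,-5],0],[[-27,0,-5],0],[[-27,0,-5],0],[[-27,0,-5],0]]' 0 20; python3 - <<'E'
from h import *
snap('side','side4.png')
a=cv2.imread('pics/side4.png')[100:290,160:380]
cv2.imwrite('pics/side4c.png',cv2.resize(a,None,fx=3,fy=3))
E
```

```text
t: 5.35
eef_pos: [0.513, 0.0888, 0.0784]
tool_rot: [0.697, -0.697, 0.117, -0.117]
contact_force: [0.1, -0.3, 0.3]
gripper_width: 0.002
```

View pics/side4c.png

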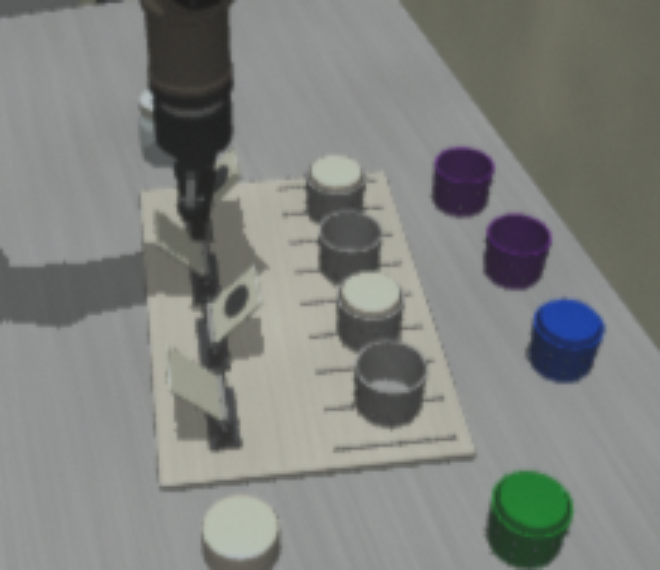

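Tag c has fallen toward the robot and shows its blank face at crop pixel (182,245). I'll back off a little toward the moulds, rise, and check.

```bash
python3 -m jog '[[[5,0,1],0],[[12,0,2],0],[[20,-5,4],0],[[20,-18,4],0],[[20,-35,4],0],[[20,-55,4],0],[[20,-75,4],0],[[20,-95,4],0],[[20,-115,4],0],[[20,-135,4],0],[[20,-150,4],0],[[20,-160,4],0],[[20,-160,4],0],[[20,-160,4],0],[[20,-160,4],0]]' 0 20; python3 - <<'E'
from h import *
c=snap('side','side5.png'); t=snap('top','top5.png')
a=cv2.imread('pics/side5.png')[100:290,160:380]
cv2.imwrite('pics/side5c.png',cv2.resize(a,None,fx=3,fy=3))
yw=-.15;ex=np.array([np.cos(yw),np.sin(yw),0]);ey=np.array([-np.sin(yw),np.cos(yw),0]);h0=np.array([.5152,.0880,.042])-.05*ey
c0=dict(np.load('pics/side0.png.npz'))
vs,us=np.mgrid[0:384,0:512]
def cloud(c):
    R,tt=cam(c); d=c['depth']; X=np.stack([(us-c['cx'])/c['fx']*d,(vs-c['cy'])/c['fy']*d,d],-1)-tt; return X[d>0]@R
for nm,cc in(('start',c0),('now',c)):
  for n,y in zip('abcd',(-.15,-.05,.05,.15)):
    P=cloud(cc); q=P-h0; a=q@ex;b=q@ey-y
    m=(abs(b)<.024)&(abs(a)<.06)&(P[:,2]>.053)&(P[:,2]<.11)
    print(nm,n,m.sum(),'angle',np.median(np.arctan2(a[m],P[m,2]-.042)).round(2))
    m=(abs(b)<.045)&(abs(a-.16)<.045)&(P[:,2]>.03)&(P[:,2]<.09); print('   mould',a[m].mean().round(4),b[m].mean().round(4))
  for r in((.524,.344),(.465,-.247)):
    m=(np.hypot(*(P[:,:2]-r).T)<.06)&(P[:,2]>.02)&(P[:,2]<.1); print('  by',P[m].mean(0).round(4))
d=cv2.absdiff(cv2.imread('pics/side0.png'),cv2.imread('pics/side5.png'))[300:370,140:270]; print('spatula diff',(d.max(2)>40).sum())
o=get_obs();print(o['t'],o['eef_pos'],o['contact_force'])
E
```

```text
t: 6.65
eef_pos: [0.5327, 0.0859, 0.2373]
tool_rot: [-0.697, 0.698, -0.117, 0.116]
contact_force: [0.7, -0.3, -0.6]
gripper_width: 0.001
start a 195 angle -0.7
   mould 0.1632 0.003
start b 169 angle 0.73
   mould 0.1595 -0.0127
start c 145 angle 0.74
   mould 0.1606 0.0022
start d 116 angle 0.74
   mould 0.1587 -0.0131
  by [0.5247 0.3308 0.0604]
  by [ 0.4662 -0.2527  0.0376]
now a 197 angle -0.7
   mould 0.1633 0.0033
now b 175 angle 0.73
   mould 0.1594 -0.0128
now c 127 angle -0.69
   mould 0.1607 0.002
now d 116 angle 0.75
   mould 0.1587 -0.0129
  by [0.5246 0.3308 0.0603]
  by [ 0.4661 -0.253   0.0375]
spatula diff 0
6.75 [0.53247134 0.08588437 0.2371116 ] [-0.47415473  0.02863672  0.25039212]
```

View pics/side5c.png

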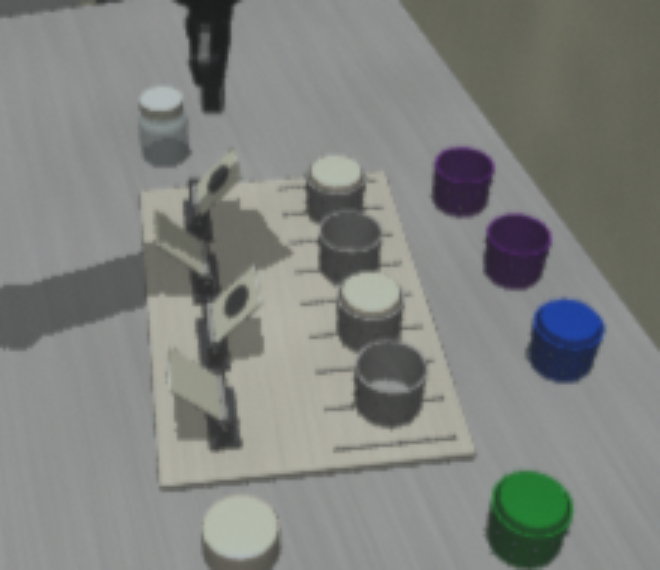

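Tags d and b show discs in front of the full moulds, tags c and a are blank in front of the empty ones, and nothing else has moved.

```bash
python3 -c "
from station import *
print(hand_in())"
```

```text
the job is handed in; nothing more can be done
None
```

I pushed over one tag, c, and handed the job in at about 6.8 s. It was the only wrong one: its mould is empty but it showed the disc. I used the shut fingertips from the mould side, and the force readings taken after each move stayed under about 1.3 N, which is near the sensor noise.

In the last checks the measured tag angles were a −0.70, b +0.73, c −0.69 and d +0.75 rad. That fits the moulds: b and d full, a and c empty. The moulds, jar and bare cheese moved less than 1 mm between the start and end depth images, and the spatula's image did not change. The arm was clear above the board, and no check failed or disagreed.

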